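Put the examination lens away in its push-to-open drawer

TASK

The eye examination is over: put the black-ringed hand lens away in the blue-fronted drawer on the desk. The drawer has no handle, so push its front in and let it spring out, lay the lens flat in the tray (do not drop it), then gently push the front back in until it latches shut and stays shut. Keep the grey drawer shut and leave the mouse, the eye-drop bottle and the occluder where they are.

Things in the scene. Friction and masses are not known exactly. Their poses are not given: they have to be found in the camera images.
- blue_unit: Fixed low desk-top drawer unit: white casing 210 mm deep (its x) x 180 wide (y) x 72 high, a blue mat on its top, and a blue handleless front on the side towards the robot. It does not slide on the desk. Origin: on the desk under the casing's centre; its x axis points away from the drawer front (the way the front is pushed in), z up. The casing's front edge is at x = -105 mm.
- blue_drawer (a joint): How far the blue drawer is out, m: 0 latched shut (start), 0.090 fully out. Sprung outward: about 3.5 N shut, 1 N out. Touch latch: pushed in from 0 to about -0.005 (solid stop -0.0055) and let go, it springs out to 0.090 by itself within 1 s if its way is clear. When out, pushed in to the same -0.005 and let go, it catches at 0; a push that stops short lets it come out again.
- blue_front (a point): Centre of the outer face of the blue front panel, 37 mm above the desk; moves with the drawer. Axes as blue_unit: x points into the unit. The panel is 178 mm wide (y), 68 mm high (from 3 to 71 mm above the desk) and 14 mm thick; pushing anywhere on the face works.
- blue_tray (a point): Point on the tray floor of the blue drawer, 15 mm above the desk, mid-width, 48 mm behind the front panel; moves with the drawer, axes as blue_unit. Tray inside: x -48 to +72 mm, y +/-70 mm from here; walls 30 mm high, 5 thick. With the drawer fully out, x -48 to +49 mm lies open from above, the rest is under the casing, which clears the tray floor by 49 mm.
- grey_unit: The same kind of unit with a grey mat and a grey front, bystander; the two stand side by side, at least 230 mm between centres, in either order. Axes as blue_unit.
- grey_drawer (a joint): How far the grey drawer is out, in m: 0 latched shut. Its touch latch works the same way; it must stay shut.
- lens: Hand-held examination lens: black knurled ring, 46 mm outside diameter, 18 mm high, lying flat, with clear glass inside; 60 g. Origin: centre of its underside, z up along its axis. Stands on the desk to the left or right in front of the units.
- mouse: Black computer mouse, 106 mm long (x) x 62 wide x 33 high, on the desk; origin under its centre. Bystander.
- drops: Small white eye-drop bottle with a blue label, 28 mm diameter, 68 mm high, standing; origin under its centre. Bystander.
- occluder: Black eye occluder lying flat: 60 mm disc on a flat handle, 187 mm long (x), 8 mm high; origin near its middle, disc towards +x. Bystander.

How it is judged:
By the outcome, as a careful person would: the job done as asked, in the order asked, and still so for the second after the job is handed in, with the robot touching nothing.
It also fails if it takes over 61 s, if anything falls off the work surface, if the arm or the gripper's body presses on something with over 40 N, if the wrist force passes 120 N, or if a joint passes its speed limit or range.

ROBOT

A 6-joint arm with a two-finger parallel gripper is mounted at the origin on the work surface. World frame = base frame: x ahead of the robot, y to its left, z up, the work surface at z = 0. Lengths are in mm, angles in rad, forces in N, time in s.
With the tool pointing down it reaches from about 350 to 875 mm from the base axis. Payload 4.2 kg.
Tool frame: the origin (TCP) lies at the very end of the fingers, on their centre line; the grasp point (between the pads) lies 19 mm behind it; z points along the fingers, y is the direction in which the jaws open and shut (so a half turn about z gives the same grasp; the last joint's range is limited). The gripper opens to 85 mm and grips with 20 to 120 N. Pads are 22 mm wide; open, the fingers measure 114 mm over their backs; the gripper's body (76 mm by 85 mm) begins 54 mm behind the grasp point. The pads swing forward as they close: fully open they stand 13 mm farther back than shut.
Start: joints at [-0.915, 0.385, 0.008, 0, -1.194, -0.259], TCP at [241.556, -576.411, 231.312] pointing down, gripper open.
Joint ranges: [-3.14, 3.14], [-1.21, 2.06], [-1.07, 1.41], [-3.16, 2.05], [-2.99, -0.16], [-3.1, 3.1]. Speed limits (rad/s): [2.79, 2.79, 3.14, 3.14, 3.14, 3.14].

INTERFACE

Orientations are given as a unit quaternion [x, y, z, w].
In Python, from bench import arm, optics, job gives the robot as it stands.
- The arm moves only by the tool send_rows, never from a script. Its argument "steps" is a list that holds one entry, the list of rows, each a list of 5 numbers: the shift along the tool's x, y, z in cm, then the turn about the tool's z in rad, then the opening, from 0 (shut) to 1 (fully open). A call has 1 to 10 rows; each row shifts and turns the pose as measured when the row begins, along the tool's axes as they then stand; what a row does not reach is not made up. A row lasts 1/12 s, in which the tool goes at most 41.7 mm and 7.16 degrees, less where a joint would pass 70% of its speed; a pose out of reach is approached as far as the arm can. A call with a gripper value outside its range is refused whole. The fingers move at their own pace and stop on an object; the grip force is fixed at half the most. Time passes only in rows, so rows that do not move let the fingers close. It gives the time, the measured TCP pose, the force and the opening at its end, in the units of the state.
- arm.read_state(): the state, without advancing time (a new reading comes with each control period).
- optics.get_image(name): name is "scene" or "top"; returns (picture, depth): 480x640x3 uint8, blue, green, red; 480x640 float32, mm along the optical axis (not along the pixel's ray), 0 where there is no reading.
- optics.get_calibration(name): a dict with "K" (3x3 intrinsics, pixels), "k1" (the pictures are not rectified: a ray, as slopes to the right and down, at radius r is drawn at 1 + k1 r^2 times it, then the intrinsics apply), "rvec" (rotation vector, rad) and "tvec" (3), from world to camera coordinates, as OpenCV has them. Camera axes: x right, y down, z forward; pixel columns grow to the right and rows downward; lengths in mm; the calibration is good to about 2 mm. A picture is of the moment at which its call begins. get_calibration takes no time and is no camera call.
- job.job_done(): hands the job in, once; it reports no verdict.
The state is a dict: "clock": time; "joints": joint angles; "joint_vel": joint speeds; "joint_efforts": joint torques, N m; "position": TCP position; "ee_rot": TCP orientation; "contact_force": force on the tool from outside, world axes, zero at the start; "wrist_torque": the same for the moment, N m; "gripper_width": finger opening in mm.
Only numpy, scipy, OpenCV 4.12 (cv2) and the standard library are available. Lean on these libraries where they do the work, as an engineer would, in place of code of your own. Each camera call takes 0.05 s, during which the arm holds its last target. There are 200 camera calls.

## Working session

There is one attempt and no reset: what is moved stays moved. The work goes in short steps, Python scripts to look and compute and a tool call to move; the robot and the scene stay as the last step left them, time stands still between calls to the robot, and variables do not carry over. Pictures are saved under pics/ and viewed, about 8 in all and at most 12, crops included, and the job is handed in when it is done.

Besides the shell and the picture viewer there is one more tool, called after "Emit:" as name(argument=value, ...), one argument or row to a line, values as JSON. send_rows: Moves the arm, as the interface text tells. Its arguments: {"type":"object","properties":{"steps":{"type":"array","items":{"type":"array","items":{"type":"array","items":{"type":"number"}}}}},"required":["steps"]}

```bash
mkdir -p pics; ls; cat > h.py <<'E'
import numpy as np, cv2
from bench import arm, optics, job
def snap(n):
    im,d=optics.get_image(n); c=optics.get_calibration(n)
    R=cv2.Rodrigues(np.array(c["rvec"],float))[0]; t=np.array(c["tvec"],float).ravel()
    return im,d,(np.array(c["K"],float),c["k1"],R,t)
def ray(cal,uv):
    K,k1,R,t=cal
    p=cv2.undistortPoints(np.array(uv,float).reshape(-1,1,2),K,np.array([k1,0,0,0.]))[:,0]
    d=np.c_[p,np.ones(len(p))]@R
    return -R.T@t,d
def onz(cal,uv,z):
    o,d=ray(cal,uv); return o+d*((z-o[2])/d[:,2])[:,None]
def depthpts(cal,d,step=1):
    v,u=np.mgrid[0:480:step,0:640:step]; uv=np.c_[u.ravel(),v.ravel()]
    o,r=ray(cal,uv); return (o+r*d[::step,::step].reshape(-1,1)).reshape(*u.shape,3)
E
python3 - <<'E'
from h import *
for n in("scene","top"):
    im,d,c=snap(n); cv2.imwrite(f"pics/{n}0.png",im); print(n,-c[2].T@c[3],c[2][2])
s=arm.read_state();print(s)
E
```

```text
pics
scene [1295.57299014 -442.70987953  869.63789509] [-0.60317185  0.37238953 -0.70534371]
top [ 461.09864358   -2.21392431 1132.69248392] [ 0.13634173 -0.03107346 -0.99017442]
{'clock': 0.1, 'joints': array([-9.15404313e-01,  3.85478059e-01,  6.76373944e-03, -4.13789294e-04,
       -1.19402366e+00, -2.58590968e-01]), 'joint_vel': array([-0.00025579, -0.00193058,  0.00272254,  0.00119802, -0.00039935,
        0.0012497 ]), 'joint_efforts': array([-1.16715884e-03, -3.93319666e+01,  1.88930547e+01,  4.19784665e+00,
       -2.56211708e-03,  2.03520230e-06]), 'position': array([ 241.34477504, -575.95241842,  230.3355881 ]), 'ee_rot': array([-1.97026575e-01,  9.80397648e-01,  9.56060453e-04, -2.55803030e-04]), 'contact_force': array([-0.04706381, -0.14315349, -0.28114069]), 'wrist_torque': array([ 0.04915896,  0.0215018 , -0.00182909]), 'gripper_width': 85.35611001601636}
```

View pics/top0.png

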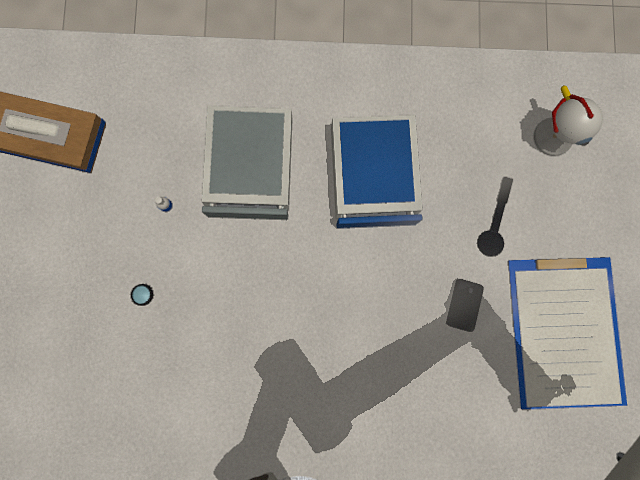

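View pics/scene0.png

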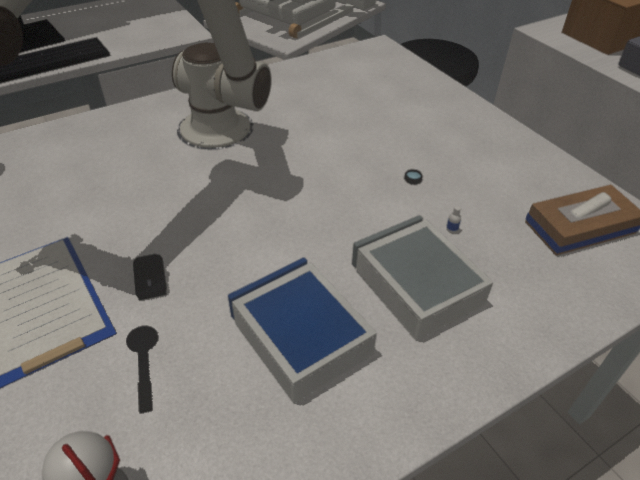

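The top view shows the lens at (142,294), the drops bottle at (164,204), the grey unit at (248,160), the blue unit at (377,165), its front at about (379,220), and the mouse at (464,305). The scene view agrees.

```bash
cat > meas.py <<'E'
from h import *
im=cv2.imread("pics/top0.png"); _,_,c=snap("top")
hsv=cv2.cvtColor(im,cv2.COLOR_BGR2HSV)
m=cv2.inRange(hsv,(100,120,60),(125,255,255)); m[:, :300]=0; m[:,450:]=0; m[208:]=0
k=max(cv2.findContours(m,0,2)[0],key=cv2.contourArea)
b=cv2.boxPoints(cv2.minAreaRect(k)); P=onz(c,b,72); print("mat px",b.tolist(),"\n",P.round(1),P.mean(0))
q=P[:,:2]; e=[q[1]-q[0],q[2]-q[1]]; print([ (np.linalg.norm(x),np.degrees(np.arctan2(x[1],x[0]))) for x in e])
# front top edge
m2=cv2.inRange(hsv,(100,120,30),(125,255,255)); m2[:, :300]=0; m2[:,450:]=0; m2[:209]=0
k=max(cv2.findContours(m2,0,2)[0],key=cv2.contourArea); print("front box",onz(c,cv2.boxPoints(cv2.minAreaRect(k)),71).round(1), cv2.boxPoints(cv2.minAreaRect(k)))
# lens
roi=im[270:320,115:170]; g=roi.max(2); ml=(g<75).astype(np.uint8)
k=max(cv2.findContours(ml,0,2)[0],key=cv2.contourArea); (u,v),r=cv2.minEnclosingCircle(k)
M=cv2.moments(k); print("lens",u+115,v+270,r,onz(c,[[u+115,v+270]],18),onz(c,[[u+115,v+270]],9), M['m10']/M['m00']+115,M['m01']/M['m00']+270)
for n,p in dict(mouse=(464,305),drops=(164,204)).items(): print(n,onz(c,[p],20).round(0))
im,d,c2=snap("scene"); 
hs=cv2.cvtColor(im,cv2.COLOR_BGR2HSV); m=cv2.inRange(hs,(100,120,40),(125,255,255)); m[:,:226]=0;m[:,380:]=0
k=max(cv2.findContours(m[:, :],0,2)[0],key=cv2.contourArea); b=cv2.approxPolyDP(k,6,True)[:,0]; print("scene mat",b.tolist(),onz(c2,b,72).round(1))
roi=im[160:195,395:435]; ml=(roi.max(2)<75).astype(np.uint8);k=max(cv2.findContours(ml,0,2)[0],key=cv2.contourArea); (u,v),r=cv2.minEnclosingCircle(k); print("scene lens",u+395,v+160,r,onz(c2,[[u+395,v+160]],9))
E
python3 meas.py
```

```text
mat px [[339.3445739746094, 122.20307922363281], [409.5168762207031, 118.30461120605469], [414.0799865722656, 200.4399871826172], [343.9076843261719, 204.3384552001953]] 
 [[ 853.4  -65.6   72. ]
 [ 867.9 -217.3   72. ]
 [ 687.3 -227.6   72. ]
 [ 674.1  -79.1   72. ]] [ 770.68171509 -147.42504671   72.        ]
[(np.float64(152.3605802140893), np.float64(-84.53320334741713)), (np.float64(180.87848390887788), np.float64(-176.72506454617832))]
front box [[ 644.8  -64.1   71. ]
 [ 660.2 -225.4   71. ]
 [ 639.2 -226.7   71. ]
 [ 624.   -65.8   71. ]] [[336.4319  217.91049]
 [412.88324 213.1323 ]
 [413.49805 222.96887]
 [337.0467  227.74707]]
lens 141.71875 294.4375 11.295365333557129 [[475.79202075 343.68924901  18.        ]] [[475.91065472 346.48206282   9.        ]] 141.6534090909091 294.22017045454544
mouse [[ 471. -348.   20.]]
drops [[672. 310.  20.]]
scene mat [[310, 273], [246, 305], [297, 371], [364, 331]] [[ 680.4  -80.    72. ]
 [ 689.7 -223.7   72. ]
 [ 860.6 -210.5   72. ]
 [ 849.6  -66.4   72. ]]
scene lens 413.0 176.5 8.732224464416504 [[476.81121024 346.23674358   9.        ]]
```

Emit:
send_rows(
  steps=[
    [[0,0,0,0.108,0],[0,0,0,0.108,0],[0,0,0,0.108,0],[-2.7,2.7,0,0,0],[-2.7,2.7,0,0,0],[-2.7,2.7,0,0,0],[-2.7,2.7,0,0,0],[-2.7,2.7,0,0,0],[-2.7,2.7,0,0,0],[-2.7,2.7,0,0,0]],
  ],
)

```text
clock: 1.03
position: [420.8, -374.2, 226.7]
ee_rot: [-0.02, 1.0, 0.003, -0.002]
contact_force: [0.8, -0.6, -0.4]
gripper_width: 0.5
```

```bash
cat > go.py <<'E'
# usage: go.py x y z [yawOfToolY_deg] -> total tool shift (cm) and turn
import sys; from h import *
from scipy.spatial.transform import Rotation as Ro
s=arm.read_state(); R=Ro.from_quat(s["ee_rot"]).as_matrix(); p=np.array(s["position"])
print("t",round(s["clock"],2),"pos",p.round(1),"yawY",np.degrees(np.arctan2(R[1,1],R[0,1])).round(2),"toolz",R[:,2].round(3),"F",np.round(s["contact_force"],1),"w",round(s["gripper_width"],1),"j",np.round(s["joints"],2))
a=[float(x) for x in sys.argv[1:]]
if len(a)>=3: print("shift cm",(R.T@(np.array(a[:3])-p)/10).round(2))
E
python3 go.py 600 -158 32
```

```text
t 1.03 pos [ 420.8 -374.2  226.7] yawY 92.31 toolz [-0.005  0.005 -1.   ] F [ 0.8 -0.6 -0.4] w 0.5 j [-0.44  0.29 -0.15 -0.   -1.14 -1.09]
shift cm [-18.88  20.77  19.5 ]
```

Emit:
send_rows(
  steps=[
    [[-2.7,2.8,0,-0.03,0],[-2.7,2.8,0,0,0],[-2.7,2.8,0,0,0],[-2.7,2.8,0,0,0],[-2.7,2.8,1.0,0,0],[-2.7,2.8,1.0,0,0],[-2,2.8,2.0,0,0],[0,0,3.5,0,0],[0,0,3.5,0,0],[0,0,0,0,0]],
  ],
)

```text
clock: 1.87
position: [602.3, -146.5, 115.6]
ee_rot: [-0.042, 0.999, 0.002, 0.002]
contact_force: [-1.5, -0.5, -0.3]
gripper_width: 0.1
```

```bash
python3 go.py 600 -158 32; python3 - <<'E'
from h import *
im,d,c=snap("top"); P=depthpts(c,d)
cv2.imwrite("pics/top1.png",cv2.resize(im[100:320,280:520],None,fx=2.5,fy=2.5))
E
```

```text
t 1.87 pos [ 602.3 -146.5  115.6] yawY 94.78 toolz [ 0.005  0.005 -1.   ] F [-1.5 -0.5 -0.3] w 0.1 j [ 0.02  0.47 -0.16 -0.01 -0.93 -1.5 ]
shift cm [ 0.37 -1.16  8.36]
```

View pics/top1.png

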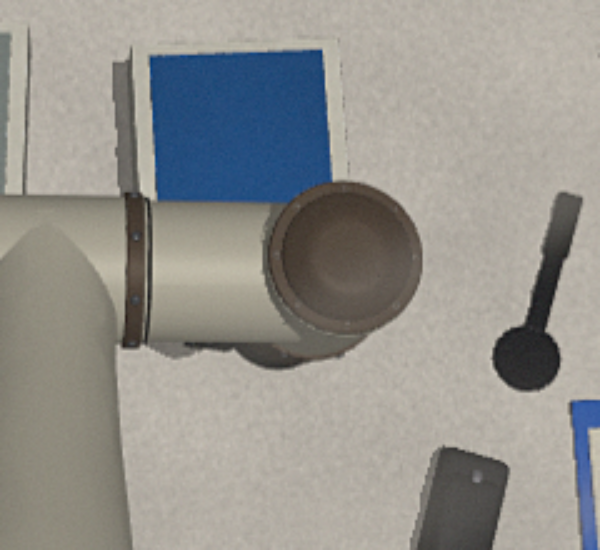

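The arm hides the blue front in the top view, and the mouse and occluder look undisturbed. Next I lower the closed fingers in front of the panel and creep in.

Emit:
send_rows(
  steps=[
    [[0,-0.6,3,-0.0,0],[0,-0.5,3,0,0],[0,0,2.2,0,0],[-1,0,0,0,0],[-0.5,0,0,0,0],[0,0,0,0,0]],
  ],
)

```text
clock: 2.42
position: [628.4, -161.6, 48.6]
ee_rot: [-0.042, 0.999, -0.001, 0.013]
contact_force: [-2.8, 0.5, -1.4]
gripper_width: 0.3
```

```bash
python3 go.py 640 -155 32; python3 - <<'E'
from h import *
im,d,c=snap("scene")
cv2.imwrite("pics/s2.png",cv2.resize(im[180:400,180:420],None,fx=2.5,fy=2.5))
E
```

```text
t 2.42 pos [ 628.4 -161.6   48.6] yawY 94.82 toolz [ 0.026 -0.002 -1.   ] F [-2.8  0.5 -1.4] w 0.3 j [-0.    0.58 -0.16  0.   -0.8  -1.49]
shift cm [-1.17  0.57  1.69]
```

View pics/s2.png

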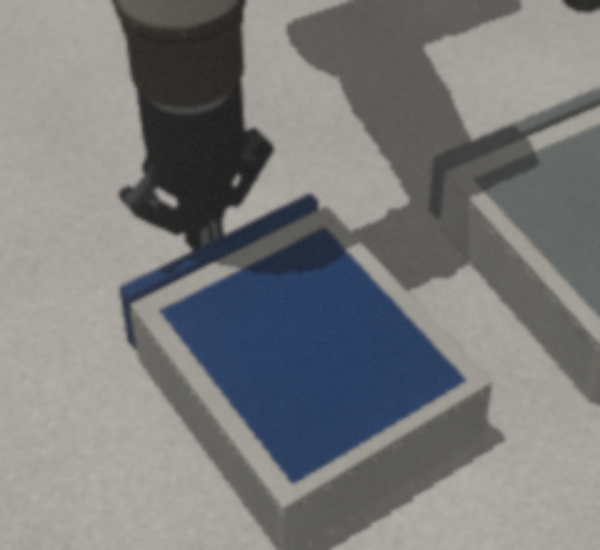

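The fingers stand just in front of the blue panel, roughly mid-width, and the drawer is still shut.

Emit:
send_rows(
  steps=[
    [[0,0,0.5,0,0],[0,0,0,0,0],[-0.2,0,0,0,0],[-0.2,0,0,0,0],[0,0,0,0,0]],
  ],
)

```text
clock: 2.88
position: [629.5, -162.5, 47.2]
ee_rot: [-0.041, 0.999, -0.001, 0.012]
contact_force: [-1.5, -0.9, -1.6]
gripper_width: 0.0
```

```bash
python3 go.py 640 -155 32
```

```text
t 2.88 pos [ 629.5 -162.5   47.2] yawY 94.69 toolz [ 0.024 -0.002 -1.   ] F [-1.5 -0.9 -1.6] w 0.0 j [-0.    0.59 -0.16  0.   -0.8  -1.49]
shift cm [-1.07  0.66  1.55]
```

Emit:
send_rows(
  steps=[
    [[-0.4,0,0.3,0,0],[-0.4,0,0.3,0,0],[-0.4,0,0.3,0,0]],
  ],
)

```text
clock: 3.13
position: [634.4, -162.6, 40.2]
ee_rot: [-0.041, 0.999, -0.001, 0.003]
contact_force: [-14.3, -2.0, 9.7]
gripper_width: 0.0
```

```bash
python3 go.py 640 -155 32
```

```text
t 3.13 pos [ 634.4 -162.6   40.2] yawY 94.66 toolz [ 0.007 -0.002 -1.   ] F [-14.3  -2.    9.7] w 0.0 j [-0.    0.61 -0.14  0.   -0.82 -1.49]
shift cm [-0.61  0.71  0.82]
```

Emit:
send_rows(
  steps=[
    [[-0.4,0,0,0,0],[-0.4,0,0,0,0]],
  ],
)

```text
clock: 3.3
position: [633.9, -162.7, 39.7]
ee_rot: [-0.04, 0.999, -0.001, -0.007]
contact_force: [-12.8, 0.3, 9.9]
gripper_width: 0.0
```

```bash
python3 go.py 640 -155 32
```

```text
t 3.3 pos [ 633.9 -162.7   39.7] yawY 94.56 toolz [-0.014 -0.002 -1.   ] F [-12.8   0.3   9.9] w 0.0 j [-0.    0.62 -0.12  0.   -0.85 -1.49]
shift cm [-0.67  0.72  0.76]
```

Emit:
send_rows(
  steps=[
    [[-0.8,0,-0.3,0,0],[-0.8,0,0,0,0],[2,0,0,0,0],[4,0,0,0,0],[4,0,0,0,0],[4,0,-1,0,0],[3,0,-2,0,0],[0,0,-3,0,0.5],[0,0,-3,0,1]],
  ],
)

```text
clock: 4.05
position: [466.8, -175.8, 134.8]
ee_rot: [-0.039, 0.999, -0.0, -0.023]
contact_force: [1.2, -0.2, 0.0]
gripper_width: 23.4
```

```bash
python3 go.py 476 346 180; python3 - <<'E'
from h import *
im,d,c=snap("scene")
cv2.imwrite("pics/s3.png",cv2.resize(im[120:400,150:500],None,fx=2,fy=2))
E
```

```text
t 4.05 pos [ 466.8 -175.8  134.8] yawY 94.5 toolz [-0.046 -0.002 -0.999] F [ 1.2 -0.2  0. ] w 23.4 j [-0.03  0.29 -0.41  0.   -0.92 -1.46]
shift cm [-4.8  51.95 -4.66]
```

View pics/s3.png

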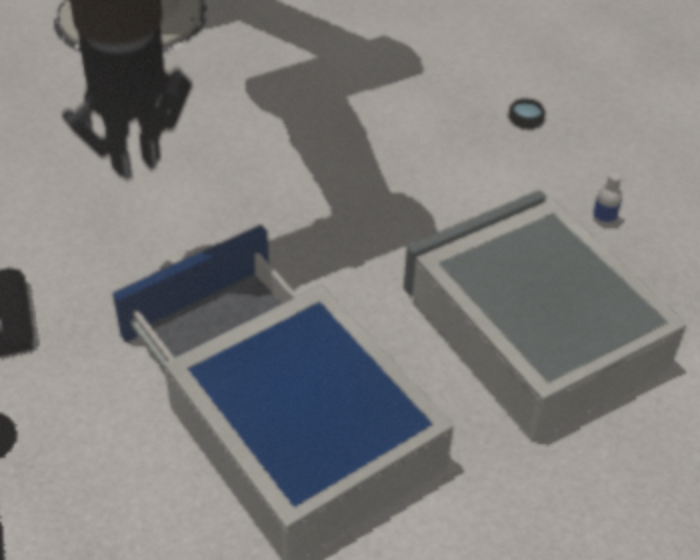

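The blue drawer has sprung out, the grey one is shut, and the lens and bottle are unmoved. Now on to the lens.

Emit:
send_rows(
  steps=[
    [[-0.4,3.5,0,0,1],[-0.4,4,0,0,1],[-0.4,4,0,0,1],[-0.4,4,0,0,1],[-0.4,4,0,0,1],[-0.4,4,0,0,1],[-0.4,4,0,0,1],[-0.4,4,0,0,1],[-0.4,4,0,0,1],[-0.4,4,0,0,1]],
  ],
)

```text
clock: 4.93
position: [504.0, 230.7, 157.3]
ee_rot: [-0.037, 0.999, 0.007, 0.018]
contact_force: [1.5, -0.6, -0.1]
gripper_width: 85.5
```

```bash
python3 go.py 476 346 100
```

```text
t 4.93 pos [504.  230.7 157.3] yawY 94.29 toolz [ 0.035  0.015 -0.999] F [ 1.5 -0.6 -0.1] w 85.5 j [ 0.73  0.31 -0.31  0.02 -0.92 -2.23]
shift cm [ 2.14 11.63  5.8 ]
```

Emit:
send_rows(
  steps=[
    [[0.6,3.3,0,0,1],[0.6,3.3,0,0,1],[0.6,3,0.7,0,1],[0.3,1,1,0,1],[0,0,0,0,1],[0,0,0,0,1]],
  ],
)

```text
clock: 5.43
position: [481.9, 360.0, 145.7]
ee_rot: [-0.045, 0.998, 0.018, 0.03]
contact_force: [0.6, 0.2, 0.3]
gripper_width: 85.3
```

```bash
python3 go.py 476 346 60; python3 - <<'E'
from h import *
im,d,c=snap("scene")
cv2.imwrite("pics/s4.png",cv2.resize(im[60:260,320:560],None,fx=2.5,fy=2.5))
E
```

```text
t 5.43 pos [481.9 360.  145.7] yawY 95.18 toolz [ 0.059  0.039 -0.997] F [0.6 0.2 0.3] w 85.3 j [ 0.92  0.39 -0.24  0.03 -0.88 -2.42]
shift cm [ 1.24 -1.63  8.46]
```

View pics/s4.png

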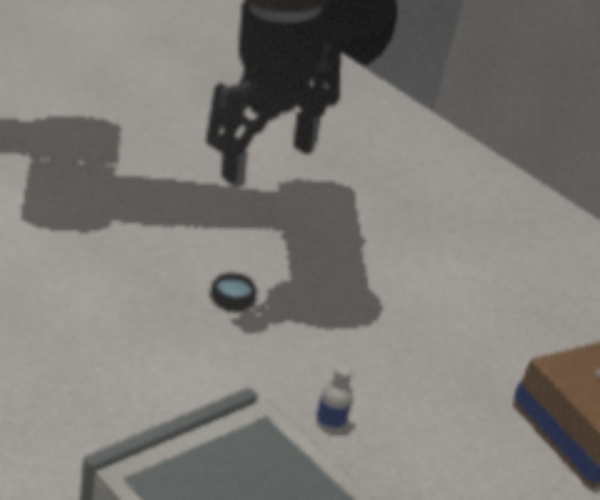

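The lens is at crop (233,290), free below the open gripper. The tool has picked up a radial tilt of about 4°, so I test how it reacts to inward motion before descending.

Emit:
send_rows(
  steps=[
    [[3.4,-2.1,0,0,1],[3.4,-2.1,0,0,1],[3.4,-2.1,0,0,1],[0,0,0,0,1]],
  ],
)

```text
clock: 5.82
position: [385.3, 280.7, 134.0]
ee_rot: [-0.04, 0.999, 0.017, 0.03]
contact_force: [-0.6, -1.4, -0.3]
gripper_width: 85.1
```

```bash
python3 go.py 476 346 100
```

```text
t 5.82 pos [385.3 280.7 134. ] yawY 94.68 toolz [ 0.058  0.037 -0.998] F [-0.6 -1.4 -0.3] w 85.1 j [ 0.99  0.2  -0.55  0.04 -0.76 -2.51]
shift cm [-9.33  5.66  4.16]
```

Emit:
send_rows(
  steps=[
    [[-1.1,0.7,0,0,1],[-1.1,0.7,0,0,1],[-1.1,0.7,0,0,1],[-1.1,0.7,0,0,1],[-1.1,0.7,0,0,1],[-1.1,0.7,0,0,1],[-1.1,0.7,0,0,1],[-1.1,0.7,0,0,1]],
  ],
)

```text
clock: 6.48
position: [483.5, 344.4, 147.6]
ee_rot: [-0.035, 0.998, 0.023, 0.035]
contact_force: [0.4, 0.1, -0.3]
gripper_width: 85.3
```

```bash
python3 go.py 476 346 100
```

```text
t 6.48 pos [483.5 344.4 147.6] yawY 94.14 toolz [ 0.069  0.047 -0.996] F [ 0.4  0.1 -0.3] w 85.3 j [ 0.9   0.37 -0.26  0.03 -0.86 -2.42]
shift cm [1.08 0.01 4.7 ]
```

Emit:
send_rows(
  steps=[
    [[0,0,-4,0,1],[0,0,-4,0,1],[0,0,-4,0,1],[0,0,0,0,1]],
  ],
)

```text
clock: 6.82
position: [487.2, 342.0, 268.3]
ee_rot: [-0.032, 0.999, 0.02, 0.036]
contact_force: [1.0, 1.6, 1.5]
gripper_width: 85.4
```

```bash
python3 go.py 476 346 100
```

```text
t 6.82 pos [487.2 342.  268.3] yawY 93.72 toolz [ 0.07   0.043 -0.997] F [1.  1.6 1.5] w 85.4 j [ 0.9   0.27 -0.08  0.03 -1.14 -2.42]
shift cm [ 2.31 -0.17 16.72]
```

Emit:
send_rows(
  steps=[
    [[0.5,0,2.8,0,1],[0.5,0,2.8,0,1],[0.5,0,2.8,0,1],[0.4,0,2.8,0,1],[0.4,0,2.5,0,1],[0,0,2,0,1],[0,0,2,0,1],[0,0,0,0,1],[0,0,0,0,1]],
  ],
)

```text
clock: 7.57
position: [503.3, 359.9, 95.1]
ee_rot: [-0.025, 0.998, 0.033, 0.05]
contact_force: [0.3, 0.2, 1.3]
gripper_width: 85.2
```

```bash
python3 go.py 476 346 2
```

```text
t 7.57 pos [503.3 359.9  95.1] yawY 93.11 toolz [ 0.099  0.069 -0.993] F [0.3 0.2 1.3] w 85.2 j [ 0.9   0.45 -0.3   0.05 -0.71 -2.46]
shift cm [ 3.73 -1.83  8.88]
```

Emit:
send_rows(
  steps=[
    [[0,0,-1.2,0,1],[0,0,-1.2,0,1],[0,0,-1.2,0,1],[0,0,-1.2,0,1],[0,0,-1.2,0,1],[0,0,-1.2,0,1],[0,0,-1.2,0,1],[0,0,-1.2,0,1],[0,0,-1.2,0,1],[0,0,-1.2,0,1]],
  ],
)

```text
clock: 8.4
position: [503.9, 355.0, 235.1]
ee_rot: [-0.022, 0.997, 0.042, 0.06]
contact_force: [0.7, -0.0, 0.6]
gripper_width: 85.4
```

```bash
python3 go.py 476 346 2
```

```text
t 8.4 pos [503.9 355.  235.1] yawY 92.86 toolz [ 0.119  0.086 -0.989] F [ 0.7 -0.   0.6] w 85.4 j [ 0.9   0.3  -0.14  0.05 -0.99 -2.44]
shift cm [ 5.66 -2.64 22.65]
```

Emit:
send_rows(
  steps=[
    [[4,-2.4,0,0,1],[4,-2.4,0,0,1],[0,0,0,0,1],[0,0,0,0,1]],
  ],
)

```text
clock: 8.73
position: [432.3, 305.4, 230.1]
ee_rot: [-0.021, 0.996, 0.048, 0.067]
contact_force: [0.7, 0.4, 1.7]
gripper_width: 85.4
```

```bash
python3 go.py 476 346 2
```

```text
t 8.73 pos [432.3 305.4 230.1] yawY 92.8 toolz [ 0.131  0.098 -0.986] F [0.7 0.4 1.7] w 85.4 j [ 0.95  0.14 -0.37  0.06 -0.91 -2.51]
shift cm [-1.38  1.72 23.48]
```

```bash
cat > hold.py <<'E'
from h import *
from scipy.spatial.transform import Rotation as Ro
for i in range(5):
    s=arm.read_state(); R=Ro.from_quat(s["ee_rot"]).as_matrix()
    print(round(s["clock"],2),np.round(s["joints"],4),np.round(s["joint_vel"],3),np.round(s["position"],1),R[:,2].round(4),np.round(s["joint_efforts"],1))
    if i<4: optics.get_image("top")
E
python3 hold.py
```

```text
8.73 [ 0.9508  0.1416 -0.3657  0.0637 -0.9076 -2.5144] [ 0.003 -0.087 -0.113 -0.032 -0.041 -0.006] [432.3 305.4 230.1] [ 0.1315  0.0978 -0.9865] [ -0.  -25.4  16.3   3.6   0.2  -0. ]
8.78 [ 0.9505  0.1417 -0.3657  0.0625 -0.909  -2.5144] [-0.007  0.042  0.046 -0.003  0.006  0.001] [432.  305.  229.8] [ 0.1299  0.0971 -0.9868] [  0.1 -24.8  18.7   4.3   0.5  -0. ]
8.83 [ 0.9503  0.1437 -0.3635  0.0628 -0.9083 -2.5145] [-0.002  0.035  0.037  0.008  0.014 -0.001] [432.9 306.1 229.8] [ 0.1306  0.0977 -0.9866] [  0.1 -26.7  17.6   3.9   0.2  -0. ]
8.88 [ 0.9502  0.1453 -0.3623  0.063  -0.9078 -2.5145] [-0.001  0.026  0.015  0.     0.007 -0.002] [433.4 306.8 229.6] [ 0.1308  0.0978 -0.9866] [ -0.  -26.7  17.7   3.9   0.2   0. ]
8.93 [ 0.9502  0.1464 -0.3619  0.063  -0.9076 -2.5146] [ 0.     0.018  0.    -0.001  0.002 -0.   ] [433.6 307.  229.2] [ 0.1305  0.0973 -0.9867] [ -0.  -26.7  17.9   4.    0.3   0. ]
```

Emit:
send_rows(
  steps=[
    [[0,0,0,0,1],[0,0,0,0,1],[0,0,0,0,1],[0,0,0,0,1],[0,0,0,0,1]],
  ],
)

```text
clock: 9.35
position: [437.2, 310.2, 229.9]
ee_rot: [-0.02, 0.996, 0.048, 0.067]
contact_force: [-0.5, -1.3, -0.8]
gripper_width: 85.3
```

```bash
python3 hold.py | head -1
```

```text
9.35 [ 0.9483  0.153  -0.3524  0.0634 -0.9082 -2.5141] [-0.001  0.01   0.01  -0.001 -0.001 -0.002] [437.2 310.2 229.9] [ 0.1323  0.0987 -0.9863] [  0.  -26.5  18.2   4.    0.3  -0. ]
```

Emit:
send_rows(
  steps=[
    [[0,0,0,-0.12,1],[0,0,0,-0.12,1],[0,0,0,-0.12,1],[0,0,0,-0.12,1],[0,0,0,-0.12,1]],
  ],
)

```text
clock: 9.97
position: [436.6, 309.7, 229.9]
ee_rot: [-0.324, 0.942, 0.025, 0.079]
contact_force: [-0.0, 0.0, -0.0]
gripper_width: 84.9
```

```bash
python3 go.py 476 346 60
```

```text
t 9.97 pos [436.6 309.7 229.9] yawY 127.99 toolz [ 0.132  0.098 -0.986] F [-0.  0. -0.] w 84.9 j [ 0.95  0.15 -0.35  0.06 -0.91 -1.89]
shift cm [-2.47  0.5  17.64]
```

Emit:
send_rows(
  steps=[
    [[-0.3,0.1,4,0,1],[-0.3,0.1,4,0,1],[-0.3,0.1,4,0,1],[-0.3,0.1,3.5,0,1],[0,0,0,0,1],[0,0,0,0,1]],
  ],
)

```text
clock: 10.47
position: [468.3, 340.3, 79.3]
ee_rot: [-0.328, 0.941, 0.028, 0.085]
contact_force: [-0.2, -0.0, -0.5]
gripper_width: 85.4
```

```bash
python3 go.py 476 346 10; python3 - <<'E'
from h import *
im,d,c=snap("scene")
cv2.imwrite("pics/s5.png",cv2.resize(im[60:240,320:560],None,fx=2.5,fy=2.5))
E
```

```text
t 10.47 pos [468.3 340.3  79.3] yawY 128.39 toolz [ 0.141  0.108 -0.984] F [-0.2 -0.  -0.5] w 85.4 j [ 0.93  0.39 -0.47  0.1  -0.54 -1.91]
shift cm [ 0.29 -0.01  6.99]
```

View pics/s5.png

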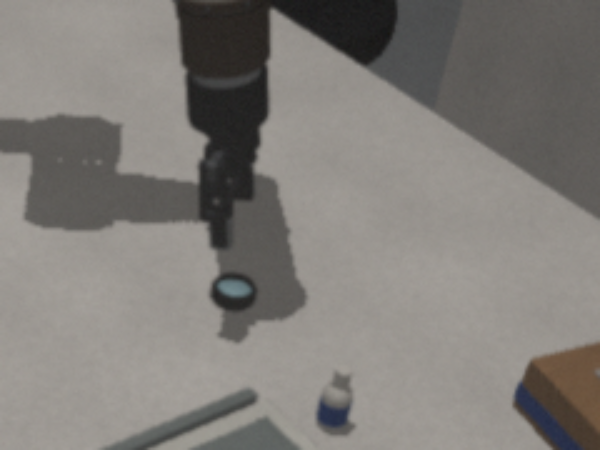

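Two-thirds of the way down, the gripper is aligned over the lens at (233,290) with a finger on each side of it. Descending.

Emit:
send_rows(
  steps=[
    [[0.2,0,3.2,0,1],[0.2,0,2.8,0,1],[0.1,0,0.5,0,1],[0,0,0,0,1]],
  ],
)

```text
clock: 10.85
position: [477.5, 349.4, 23.5]
ee_rot: [-0.328, 0.94, 0.033, 0.093]
contact_force: [0.5, -0.2, 0.4]
gripper_width: 85.2
```

```bash
python3 go.py 476 346 2
```

```text
t 10.85 pos [477.5 349.4  23.5] yawY 128.49 toolz [ 0.153  0.122 -0.981] F [ 0.5 -0.2  0.4] w 85.2 j [ 0.93  0.49 -0.52  0.13 -0.38 -1.95]
shift cm [ 0.74 -0.17  2.04]
```

Emit:
send_rows(
  steps=[
    [[0.5,-0.1,1.2,0,1],[0.4,0,0.7,0,1],[0,0,0,0,1]],
  ],
)

```text
clock: 11.1
position: [476.5, 348.5, 10.2]
ee_rot: [-0.328, 0.939, 0.036, 0.098]
contact_force: [0.1, 0.0, 0.1]
gripper_width: 85.1
```

```bash
python3 go.py 476 346 3
```

```text
t 11.1 pos [476.5 348.5  10.2] yawY 128.56 toolz [ 0.161  0.131 -0.978] F [0.1 0.  0.1] w 85.1 j [ 0.93  0.5  -0.55  0.16 -0.32 -1.97]
shift cm [ 0.34 -0.17  0.66]
```

Emit:
send_rows(
  steps=[
    [[0.5,-0.1,0.9,0,1],[0.1,0,0,0,0.8],[0,0,0,0,0]],
  ],
)

```text
clock: 11.35
position: [475.8, 347.8, 5.9]
ee_rot: [-0.329, 0.938, 0.038, 0.102]
contact_force: [0.3, -0.1, 0.9]
gripper_width: 63.7
```

```bash
python3 go.py 476 346 3
```

```text
t 11.35 pos [475.8 347.8   5.9] yawY 128.64 toolz [ 0.167  0.138 -0.976] F [ 0.3 -0.1  0.9] w 63.7 j [ 0.93  0.51 -0.57  0.18 -0.29 -1.99]
shift cm [ 0.15 -0.16  0.26]
```

Emit:
send_rows(
  steps=[
    [[0.2,0,0.4,0,0],[0,0,0,0,0],[0,0,0,0,0],[0,0,0,0,0]],
  ],
)

```text
clock: 11.68
position: [476.2, 348.9, 5.5]
ee_rot: [-0.329, 0.938, 0.04, 0.105]
contact_force: [0.4, 0.4, -1.3]
gripper_width: 43.7
```

```bash
python3 go.py 476 346 150
```

```text
t 11.68 pos [476.2 348.9   5.5] yawY 128.68 toolz [ 0.171  0.143 -0.975] F [ 0.4  0.4 -1.3] w 43.7 j [ 0.93  0.51 -0.57  0.19 -0.28 -2.  ]
shift cm [ -3.03  -0.14 -14.14]
```

Emit:
send_rows(
  steps=[
    [[0,0,-3,0,0],[0,0,-4,0,0],[0,0,-4,0,0],[0,0,-4,0,0]],
  ],
)

```text
clock: 12.02
position: [446.8, 323.0, 145.1]
ee_rot: [-0.329, 0.939, 0.033, 0.094]
contact_force: [0.7, 0.7, -0.0]
gripper_width: 43.7
```

```bash
python3 go.py 605 -158 160; python3 - <<'E'
from h import *
im,d,c=snap("scene")
cv2.imwrite("pics/s6.png",cv2.resize(im[20:380,200:520],None,fx=1.6,fy=1.6))
# drawer-open geometry from top view
im,d,c=snap("top"); cv2.imwrite("pics/top6.png",im)
hsv=cv2.cvtColor(im,cv2.COLOR_BGR2HSV); m=cv2.inRange(hsv,(100,120,30),(125,255,255)); m[:, :300]=0; m[:,450:]=0; m[:209]=0
k=max(cv2.findContours(m,0,2)[0],key=cv2.contourArea);b=cv2.boxPoints(cv2.minAreaRect(k)); print(b.round(1).tolist(),onz(c,b,71).round(0).tolist(),onz(c,b,3).round(0).tolist())
E
```

```text
t 12.02 pos [446.8 323.  145.1] yawY 128.6 toolz [ 0.154  0.123 -0.98 ] F [ 0.7  0.7 -0. ] w 43.7 j [ 0.95  0.25 -0.47  0.09 -0.65 -1.91]
shift cm [ 17.   -47.46  -4.95]
[[340.79998779296875, 259.8999938964844], [423.8999938964844, 255.89999389648438], [424.29998779296875, 263.6000061035156], [341.1000061035156, 267.5]] [[557.0, -75.0, 71.0], [570.0, -249.0, 71.0], [554.0, -249.0, 71.0], [541.0, -76.0, 71.0]] [[563.0, -80.0, 3.0], [577.0, -265.0, 3.0], [560.0, -265.0, 3.0], [546.0, -81.0, 3.0]]
```

View pics/s6.png

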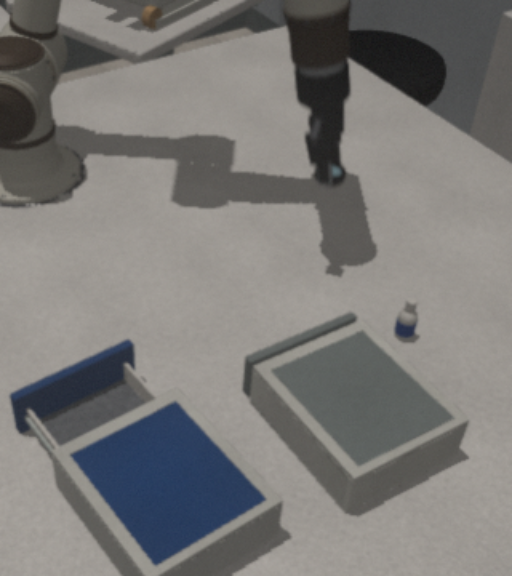

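The lens is held, visible at (330,175) in the crop. The blue drawer is fully out and the grey one shut. The measured panel face is about x=551, so the centre of the tray's open part is near (613,-158).

Emit:
send_rows(
  steps=[
    [[1.3,-3.6,-0.4,0,0],[1.3,-3.6,-0.4,0,0],[1.3,-3.6,-0.4,0,0],[1.3,-3.6,-0.4,0,0],[1.3,-3.6,-0.4,0,0],[1.3,-3.6,-0.4,0,0],[1.3,-3.6,-0.4,0,0],[1.3,-3.6,-0.4,0,0]],
  ],
)

```text
clock: 12.78
position: [548.8, 31.9, 161.5]
ee_rot: [-0.337, 0.935, 0.041, 0.105]
contact_force: [1.2, 0.4, -1.1]
gripper_width: 43.3
```

```bash
python3 go.py 605 -158 150
```

```text
t 12.78 pos [548.8  31.9 161.5] yawY 129.7 toolz [ 0.169  0.147 -0.975] F [ 1.2  0.4 -1.1] w 43.3 j [ 0.3   0.25 -0.36 -0.13 -0.76 -1.09]
shift cm [  7.84 -18.2   -0.72]
```

Emit:
send_rows(
  steps=[
    [[1.5,-3.6,-0.1,0,0],[1.5,-3.6,-0.1,0,0],[1.5,-3.6,-0.1,0,0],[1.5,-3.4,-0.1,0,0],[1.2,-2,0,0,0],[0,0,0,0,0]],
  ],
)

```text
clock: 13.28
position: [600.4, -153.9, 144.6]
ee_rot: [-0.333, 0.936, 0.04, 0.105]
contact_force: [-0.1, 0.5, -0.9]
gripper_width: 43.8
```

```bash
python3 go.py 610 -158 80
```

```text
t 13.28 pos [ 600.4 -153.9  144.6] yawY 129.24 toolz [ 0.17   0.145 -0.975] F [-0.1  0.5 -0.9] w 43.8 j [-0.07  0.4  -0.15 -0.21 -0.87 -0.69]
shift cm [ 0.97 -0.96  6.4 ]
```

Emit:
send_rows(
  steps=[
    [[0.4,-0.5,3,0,0],[0.4,-0.4,3,0,0],[0.4,0,2.2,0,0],[0,0,0,0,0]],
  ],
)

```text
clock: 13.62
position: [612.1, -159.1, 58.9]
ee_rot: [-0.33, 0.937, 0.039, 0.107]
contact_force: [-0.4, 1.4, -0.8]
gripper_width: 43.5
```

```bash
python3 go.py 611 -158 30;  python3 - <<'E'
from h import *
im,d,c=snap("scene")
cv2.imwrite("pics/s7.png",cv2.resize(im[180:380,190:410],None,fx=2.7,fy=2.7))
E
```

```text
t 13.62 pos [ 612.1 -159.1   58.9] yawY 128.87 toolz [ 0.174  0.144 -0.974] F [-0.4  1.4 -0.8] w 43.5 j [-0.08  0.52 -0.19 -0.24 -0.72 -0.64]
shift cm [0.67 0.15 2.81]
```

View pics/s7.png

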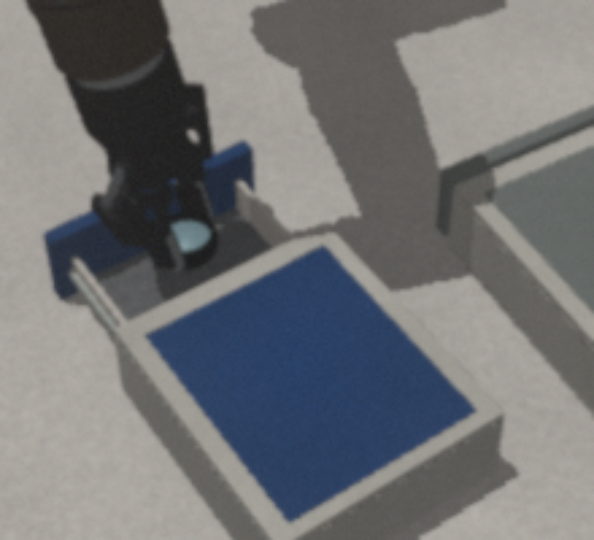

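The lens hangs flat over the tray's open part, at crop (190,235), between the panel and the casing. Lowering it now.

Emit:
send_rows(
  steps=[
    [[0.3,0,1.8,0,0],[0.3,0,1.2,0,0],[0.1,0,0.3,0,0],[0,0,0,0,0]],
  ],
)

```text
clock: 14.0
position: [616.9, -157.9, 31.3]
ee_rot: [-0.333, 0.936, 0.036, 0.111]
contact_force: [0.4, -0.3, -0.9]
gripper_width: 43.7
```

```bash
python3 go.py 611 -158 20
```

```text
t 14.0 pos [ 616.9 -157.9   31.3] yawY 129.15 toolz [ 0.183  0.142 -0.973] F [ 0.4 -0.3 -0.9] w 43.7 j [-0.08  0.56 -0.2  -0.26 -0.66 -0.61]
shift cm [0.71 0.38 0.99]
```

Emit:
send_rows(
  steps=[
    [[0.5,0.1,1.0,0,0],[0.2,0.1,0.4,0,0]],
  ],
)

```text
clock: 14.17
position: [615.3, -158.6, 18.9]
ee_rot: [-0.334, 0.935, 0.035, 0.114]
contact_force: [-2.3, 2.3, 7.7]
gripper_width: 43.7
```

```bash
python3 go.py 611 -158 20
```

```text
t 14.17 pos [ 615.3 -158.6   18.9] yawY 129.22 toolz [ 0.189  0.141 -0.972] F [-2.3  2.3  7.7] w 43.7 j [-0.08  0.57 -0.21 -0.27 -0.62 -0.6 ]
shift cm [ 0.26  0.32 -0.18]
```

Contact is felt at the expected height, with Fz about 8 N. Releasing gently.

Emit:
send_rows(
  steps=[
    [[0,0,0,0,0.6],[0,0,0,0,0.7],[0,0,0,0,0.7],[0,0,0,0,0.7]],
  ],
)

```text
clock: 14.5
position: [619.0, -159.0, 22.1]
ee_rot: [-0.334, 0.935, 0.032, 0.118]
contact_force: [0.0, 0.4, 0.8]
gripper_width: 59.9
```

```bash
python3 go.py 611 -158 140
```

```text
t 14.5 pos [ 619.  -159.    22.1] yawY 129.22 toolz [ 0.199  0.139 -0.97 ] F [0.  0.4 0.8] w 59.9 j [-0.08  0.57 -0.21 -0.27 -0.62 -0.6 ]
shift cm [ -2.31   0.37 -11.58]
```

Emit:
send_rows(
  steps=[
    [[-0.1,0,-2,0,0.7],[-0.3,0,-4,0,0.7],[-0.3,0,-4,0,0.7],[0,0,-3,0,0.3],[3,2,0,0,0],[3,2.5,0,0,0],[3,2.5,0,0,0],[0,0,0,0,0]],
  ],
)

```text
clock: 15.17
position: [477.0, -174.8, 130.6]
ee_rot: [-0.335, 0.935, 0.034, 0.112]
contact_force: [-0.3, 0.9, -1.0]
gripper_width: 0.6
```

```bash
python3 go.py 500 -165 45;  python3 - <<'E'
from h import *
im,d,c=snap("scene")
cv2.imwrite("pics/s8.png",cv2.resize(im[180:380,190:410],None,fx=2.7,fy=2.7))
E
```

```text
t 15.17 pos [ 477.  -174.8  130.6] yawY 129.35 toolz [ 0.187  0.139 -0.972] F [-0.3  0.9 -1. ] w 0.6 j [-0.14  0.25 -0.41 -0.24 -0.76 -0.58]
shift cm [-0.34 -0.61  8.89]
```

View pics/s8.png

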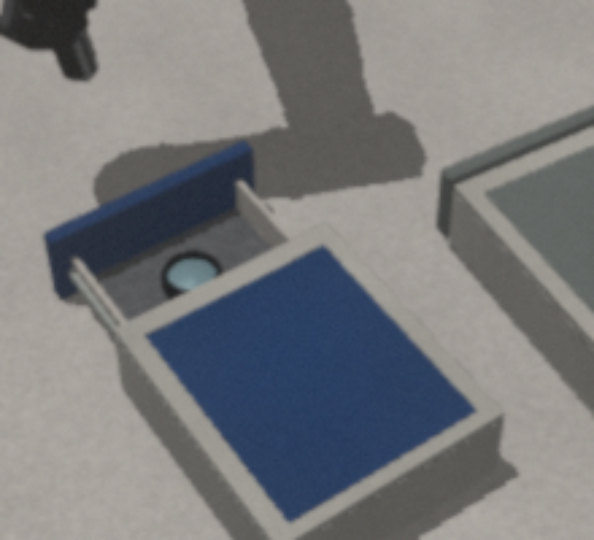

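The lens lies flat on the tray floor at crop (190,275), clear of the walls, and the gripper is back and shut. Next I turn square to the front and come down before it.

Emit:
send_rows(
  steps=[
    [[0,0,1.7,0.12,0],[0,0,1.8,0.12,0],[0,0,1.8,0.12,0],[0,0,1.8,0.12,0],[0,0,1.8,0.12,0],[0,0,0,0,0]],
  ],
)

```text
clock: 15.72
position: [503.0, -164.9, 47.2]
ee_rot: [-0.032, 0.992, 0.064, 0.103]
contact_force: [1.0, 0.3, 0.3]
gripper_width: 0.0
```

```bash
python3 go.py 530 -163 37
```

```text
t 15.72 pos [ 503.  -164.9   47.2] yawY 94.49 toolz [ 0.2    0.134 -0.971] F [1.  0.3 0.3] w 0.0 j [-0.11  0.4  -0.45 -0.3  -0.56 -1.15]
shift cm [-2.43 -0.14  1.56]
```

Emit:
send_rows(
  steps=[
    [[-1.2,0,0.7,0,0],[-1,0,0.5,0,0],[-0.8,0,0.2,0,0],[-0.8,0,0.2,0,0],[-0.8,0,0.2,0,0],[-0.8,0,0.2,0,0],[-0.8,0,0.2,0,0],[-0.8,0,0.2,0,0]],
  ],
)

```text
clock: 16.38
position: [578.7, -158.4, 40.0]
ee_rot: [-0.039, 0.992, 0.064, 0.1]
contact_force: [-4.2, -2.2, 2.7]
gripper_width: -0.1
```

```bash
python3 go.py 640 -155 37
```

```text
t 16.38 pos [ 578.7 -158.4   40. ] yawY 95.2 toolz [ 0.193  0.134 -0.972] F [-4.2 -2.2  2.7] w -0.1 j [-0.08  0.49 -0.29 -0.26 -0.61 -1.21]
shift cm [-5.95 -0.25  1.52]
```

Pushing steadily at about 4 N, and the drawer is moving in. I continue at a gentle pace.

Emit:
send_rows(
  steps=[
    [[-0.7,0,0.2,0,0],[-0.7,0,0.2,0,0],[-0.7,0,0.2,0,0],[-0.7,0,0.2,0,0],[-0.6,0,0.15,0,0],[-0.5,0,0.15,0,0]],
  ],
)

```text
clock: 16.88
position: [622.0, -154.3, 37.8]
ee_rot: [-0.039, 0.992, 0.064, 0.098]
contact_force: [-5.7, -2.0, 4.7]
gripper_width: 0.0
```

```bash
python3 go.py 640 -155 37
```

```text
t 16.88 pos [ 622.  -154.3   37.8] yawY 95.24 toolz [ 0.19   0.135 -0.973] F [-5.7 -2.   4.7] w 0.0 j [-0.07  0.55 -0.2  -0.24 -0.65 -1.24]
shift cm [-1.74 -0.25  0.41]
```

Emit:
send_rows(
  steps=[
    [[-0.5,0,0.1,0,0],[-0.5,0,0.1,0,0],[-0.4,0,0.1,0,0]],
  ],
)

```text
clock: 17.13
position: [634.8, -152.9, 37.0]
ee_rot: [-0.04, 0.993, 0.065, 0.094]
contact_force: [-13.8, -4.2, 10.2]
gripper_width: -0.2
```

```bash
python3 go.py 640 -155 37
```

```text
t 17.13 pos [ 634.8 -152.9   37. ] yawY 95.24 toolz [ 0.182  0.136 -0.974] F [-13.8  -4.2  10.2] w -0.2 j [-0.06  0.57 -0.17 -0.24 -0.68 -1.25]
shift cm [-0.49 -0.26  0.06]
```

Emit:
send_rows(
  steps=[
    [[-0.5,0,0.1,0,0],[-0.5,0,0,0,0]],
  ],
)

```text
clock: 17.3
position: [634.7, -152.4, 35.7]
ee_rot: [-0.04, 0.994, 0.067, 0.082]
contact_force: [-14.6, -4.5, 10.0]
gripper_width: -0.1
```

```bash
python3 go.py 640 -155 37
```

```text
t 17.3 pos [ 634.7 -152.4   35.7] yawY 95.18 toolz [ 0.157  0.139 -0.978] F [-14.6  -4.5  10. ] w -0.1 j [-0.06  0.58 -0.15 -0.23 -0.71 -1.26]
shift cm [-0.53 -0.29 -0.08]
```

Stalled at x≈634.7 with 14.6 N, so it is on the solid stop as before. I let go and back away.

Emit:
send_rows(
  steps=[
    [[0.5,0,0,0,0],[1.5,0,0,0,0],[3,0,0,0,0],[4,0,0,0,0],[4,0,-1,0,0],[3,0,-3,0,0],[0,0,-3,0,0],[0,0,0,0,0],[0,0,0,0,0],[0,0,0,0,0]],
  ],
)

```text
clock: 18.13
position: [472.6, -172.1, 76.9]
ee_rot: [-0.04, 0.993, 0.064, 0.096]
contact_force: [0.3, -0.3, 0.4]
gripper_width: 0.3
```

```bash
python3 go.py;  python3 - <<'E'
from h import *
im,d,c=snap("scene")
cv2.imwrite("pics/s9.png",cv2.resize(im[100:440,110:510],None,fx=1.8,fy=1.7))
im,d,c=snap("top"); hsv=cv2.cvtColor(im,cv2.COLOR_BGR2HSV); m=cv2.inRange(hsv,(100,120,30),(125,255,255)); m[:, :300]=0; m[:,450:]=0; m[:209]=0
b=cv2.boundingRect(m); print("blue front rows now",b)
im=cv2.imread("pics/top0.png");hsv=cv2.cvtColor(im,cv2.COLOR_BGR2HSV); m=cv2.inRange(hsv,(100,120,30),(125,255,255)); m[:, :300]=0; m[:,450:]=0; m[:209]=0
print("start",cv2.boundingRect(m))
E
```

```text
t 18.13 pos [ 472.6 -172.1   76.9] yawY 95.25 toolz [ 0.185  0.134 -0.973] F [ 0.3 -0.3  0.4] w 0.3 j [-0.14  0.32 -0.47 -0.27 -0.63 -1.15]
blue front rows now (337, 215, 76, 13)
start (337, 215, 77, 13)
```

View pics/s9.png

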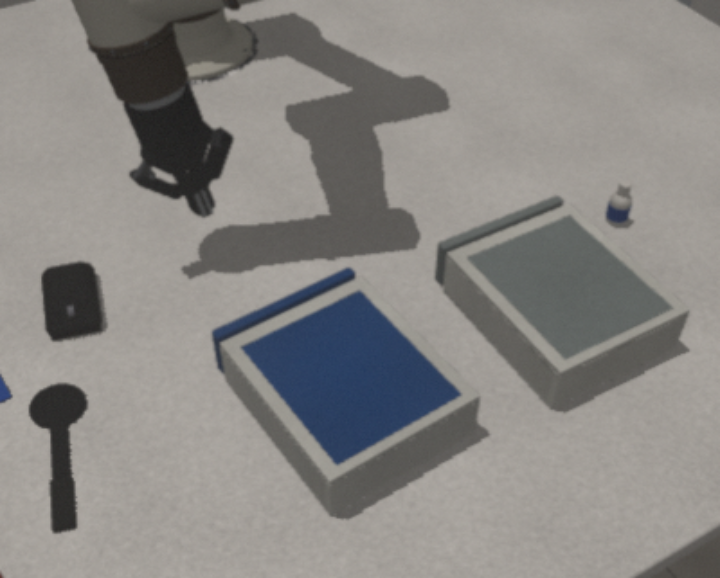

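Both drawers are shut, with the blue front at (285,305) flush as at the start. The mouse (72,300), bottle (619,205) and occluder (58,450) are in place and the arm is clear. I wait a moment, check again and hand in.

Emit:
send_rows(
  steps=[
    [[0,0,-1,0,0],[0,0,0,0,0],[0,0,0,0,0],[0,0,0,0,0],[0,0,0,0,0],[0,0,0,0,0]],
  ],
)

```text
clock: 18.73
position: [471.8, -172.6, 83.9]
ee_rot: [-0.04, 0.993, 0.065, 0.093]
contact_force: [-0.6, -0.2, -0.0]
gripper_width: -0.1
```

```bash
python3 - <<'E'
from h import *
im,d,c=snap("top"); hsv=cv2.cvtColor(im,cv2.COLOR_BGR2HSV); m=cv2.inRange(hsv,(100,120,30),(125,255,255)); m[:, :300]=0; m[:,450:]=0; m[:209]=0
b=cv2.boundingRect(m); print("blue front",b)
if b[1]+b[3]<232: print(job.job_done())
E
```

```text
blue front (337, 215, 76, 13)
the job is handed in; nothing more can be done
None
```

The lens is in the blue drawer and the drawer is latched shut. I handed the job in at about 19 s of the 61 s allowed.

**What I did:** I pushed the blue front to its stop and it sprang fully out. I picked up the lens, lowered it into the tray until contact (about 8 N) and released it there. Then I pushed the front slowly back to its stop (about 15 N) and backed the arm away.

**Last checks:**
- **Blue drawer:** about 0.7 s after the first shut reading, the front was still in the same place in the top camera image. It matches the starting view to within a pixel.
- **Lens:** the picture taken after release showed it flat in the tray, clear of the walls. I could not see it once the drawer was shut.
- **Everything else:** in the last scene picture the grey drawer is shut, and the mouse, bottle and occluder look unmoved. I judged that by eye and did not measure it.

**What went wrong:** the tool picked up an unwanted tilt of about 10–13° during the moves. I lined the jaws up with it so the lens stayed level in the grip.

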